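Slide the grounds bin home in the grinder and lock it

TASK

The empty grounds bin stands on the counter in front of the coffee grinder. Without picking it up, push the bin with the fingertips over the counter, in between the grinder's two feet and fully home under the chute, then push the lever lock shut across its front. Leave the clay coffee pot and the two glass cups where they stand.

Things in the scene. Friction and masses are not known exactly. Their poses are not given: they have to be found in the camera images.
- grinder: White plastic coffee grinder, fixed: a 141 mm wide column with hopper, 345 mm high, on two parallel feet that reach forward like a fork, each 22 mm wide and 45 mm high. Origin: on the counter, midway between the feet, 6 mm behind their front tips. +x runs into the bay, the way the bin goes in; z up; column at +x. All x, y of the grinder below are in this frame.
- bay_stop (a point): Middle of the bay's rear wall (grinder x = 152, y = 0 mm, 33 mm up), which stops the bin. The gap between the feet, open down to the counter, is 97 mm wide (inner faces y = +-48.5 mm) from x = 20 mm inward, flared to about 114 mm at the tips (x = -6 mm). The nose and chute stand out over the bay from the column to x = 98 mm; lowest point 85 mm above the counter.
- bin: Grounds bin: closed black plastic box, grey lid; 130 long (x), 92 wide (y), 66 mm high (lid 124 x 87 mm, from 60 mm up), upright corners rounded 10 mm, about 0.3 kg, loose. Origin: centre of its underside. Goes in along its +x, the end with the 30 mm chute port in the lid first. Starts before the mouth, off to one side, turned up to 0.35 rad. Home: origin at grinder x = 87, y = 0 mm.
- bin_front (a point): Centre of the bin's flat front face (with thin ribs), 33 mm above the counter, 65 mm from the bin's centre; push here along the bin's +x. At grinder x = 22 mm when the bin is home.
- lock (a joint): Angle (rad) of the lever lock, a flat steel lever 12 mm wide, 48 to 58 mm above the counter, on an upright pin on the foot at the grinder's -y side. 0 = shut at its stop, lever along grinder +y across the mouth, 6 mm before a bin that is home. Grows as it opens: 1.57 points along grinder -x, more swings out towards -y; end 2.5. Stays where left; under 1 N moves its end. Starts at 1.8 to 2.2.
- lock_pivot (a point): Axis of the lever's pin: grinder x = 10, y = -63.5 mm, 53 mm above the counter. Pin 14 mm thick, its top 65 mm above the counter.
- lock_tip (a point): Centre of the round thumb post at the lever's end: 16 mm diameter, from 48 to 66 mm above the counter, 70 mm from the pivot. This point is 53 mm above the counter.
- jebena: Orange clay coffee pot with a round belly (132 mm diameter), thin neck, handle and spout, 220 mm high. Origin: centre of its underside. Leave it alone.
- cup_a: Small glass cup, 66 mm wide, 60 mm high. Origin: centre of its underside. Leave it alone.
- cup_b: Small glass cup, the same as the other, on the far side of the work. Origin: centre of its underside. Leave it alone.
Not all that is in view belongs to the job. Several things look just like the bin: the one meant starts farthest from the robot's base.

How it is judged:
By the outcome, as a careful person would: the job done as asked, in the order asked, and still so for the second after the job is handed in, with the robot touching nothing.
It also fails if it takes over 72 s, if anything falls off the work surface, if the arm or the gripper's body presses on something with over 40 N, if the wrist force passes 120 N, or if a joint passes its speed limit or range.

ROBOT

A 6-joint arm with a two-finger parallel gripper is mounted at the origin on the work surface. World frame = base frame: x ahead of the robot, y to its left, z up, the work surface at z = 0. Lengths are in m, angles in rad, forces in N, time in s.
With the tool pointing down it reaches from about 0.275 to 0.825 m from the base axis. Payload 4.9 kg.
Tool frame: the origin (TCP) lies at the very end of the fingers, on their centre line; the grasp point (between the pads) lies 19 mm behind it (hold_point_z is the z of the grasp point in the tool frame, in m); z points along the fingers, y is the direction in which the jaws open and shut (so a half turn about z gives the same grasp; the last joint's range is limited). The gripper opens to 85 mm and grips with 20 to 120 N. Pads are 22 mm wide; open, the fingers measure 114 mm over their backs; the gripper's body (76 mm by 85 mm) begins 54 mm behind the grasp point. The pads swing forward as they close: fully open they stand 13 mm farther back than shut.
Start: joints at [-1.324, 0.326, -0.193, 1.052, 0, 1.437], TCP at [0.204, -0.511, 0.231] pointing down, gripper open.
Joint ranges: [-2.65, 2.65], [-0.97, 1.79], [-1.3, 1.35], [-1.93, 2.1], [-1.47, 1.37], [-3.14, 3.14]. Speed limits (rad/s): [2.57, 2.57, 3.14, 3.14, 3.14, 3.14].

INTERFACE

Orientations are given as a unit quaternion [x, y, z, w].
In Python, from bench import state, snapshot, close_job, spot_in, masks_of, landmark_of, hold_point_z gives the robot as it stands. The module is installed in compiled form; this text tells all that it offers.
- The arm moves only by the shell command python3 -m creep 'ROWS' [FORCE]. ROWS is JSON, a list of rows, each an object of numbers: "tx", "ty", "tz": the shift along the tool's x, y, z in m; "rx", "ry", "rz": the turn, a rotation vector about the tool's x, y, z in rad; "hand": the closure in counts, from 0 (fully open) to 255 (shut). A call has 1 to 8 rows; each row shifts and turns the pose as measured when the row begins, along the tool's axes as they then stand; what a row does not reach is not made up. A row lasts 1/12 s, in which the tool goes at most 41.7 mm and 7.16 degrees, less where a joint would pass 70% of its speed; a pose out of reach is approached as far as the arm can. A call with a gripper value outside its range is refused whole. The fingers move at their own pace and stop on an object; FORCE is the grip in N (left out, the last holds). Time passes only in rows, so rows that do not move let the fingers close. It gives the time, the measured TCP pose, the force and the opening at its end, in the units of the state.
- state(): the state, without advancing time (a new reading comes with each control period).
- snapshot(name): name is "scene" or "side" or "wrist"; returns a dict with "image" (400x640x3 uint8, red, green, blue), "mtx" (3x3 intrinsics, pixels), "view" (4x4, takes a point from world to camera coordinates); the wrist camera has in their place "T_tool_cam" (4x4, takes a point from camera to tool coordinates, whose origin is the TCP and whose axes are the flange's). Camera axes: x right, y down, z forward; pixel columns grow to the right and rows downward; lengths in m; the calibration is good to about 2 mm. A picture is of the moment at which its call begins: read the wrist's pose just before it. There is no depth.
- close_job(): hands the job in, once; it reports no verdict.
Trained networks look in a picture, given as the dict that the camera call returned (one of the last four; its "shot" number tells which), for a name from the list of things; names that differ only in an ending like _2 or _b are one class to them, and where a whole thing is asked for, a point or a joint stands for the part that bears it (a point fixed in the world has none). Each returns a list of dicts, best first, with "p" (0 to 1); they miss things now and then, are a little off and sometimes report something else, mostly with a low value. They report only what shows in the picture. A call takes as long as a camera call. They do not tell look-alikes from the thing itself.
- spot_in(picture, label): "point" ([column, row] in pixels, amid what is visible of it).
- masks_of(picture, label): "region" (400x640 bool, what is visible of it) and "point" ([column, row] in pixels, amid what is visible of it).
- landmark_of(picture, label): "point" ([column, row] in pixels: a listed point, or the origin of a listed thing).
The state is a dict: "time": time; "qpos": joint angles; "dq": joint speeds; "effort": joint torques, N m; "tool_pos": TCP position; "ee_rot": TCP orientation; "ft_force": force on the tool from outside, world axes, zero at the start; "ft_torque": the same for the moment, N m; "grip_width": finger opening in m.
Only numpy, scipy, OpenCV 4.12 (cv2) and the standard library are available. Lean on these libraries where they do the work, as an engineer would, in place of code of your own. Each camera call takes 0.05 s, during which the arm holds its last target.

## Working session

There is one attempt and no reset: what is moved stays moved. The work goes in short steps, Python scripts to look and compute and a shell command to move; the robot and the scene stay as the last step left them, time stands still between calls to the robot, and variables do not carry over. Pictures are saved under pics/ and viewed, and the job is handed in when it is done.

```bash
mkdir -p pics; ls
cat > h.py <<'E'
import numpy as np, cv2
from bench import *
def save(p,n): cv2.imwrite('pics/'+n+'.png', cv2.cvtColor(p['image'],cv2.COLOR_RGB2BGR))
def ray(p,px):
    V=np.array(p['view']);K=np.array(p['mtx'])
    d=np.linalg.inv(K)@np.array([px[0],px[1],1.]);R=V[:3,:3];t=V[:3,3]
    return -R.T@t, R.T@d
def onz(p,px,z):
    o,d=ray(p,px); return o+d*(z-o[2])/d[2]
def proj(p,X):
    V=np.array(p['view']);K=np.array(p['mtx']);c=V[:3,:3]@np.array(X)+V[:3,3];q=K@c;return q[:2]/q[2]
E
python3 - <<'E'
from h import *
s=state();print(s['time'],s['tool_pos'],s['ee_rot'],hold_point_z if not callable(hold_point_z) else hold_point_z())
for n in ('scene','side'):
    p=snapshot(n);save(p,n+'0')
    print(n,np.round(ray(p,(320,200))[0],3))
    for l,z in (('grinder',0),('bay_stop',.033),('bin',0),('bin_front',.033),('lock_pivot',.053),('lock_tip',.053),('jebena',0),('cup_a',0)):
        for r in landmark_of(p,l)[:5]: print(l,round(r['p'],2),np.round(r['point']),np.round(onz(p,r['point'],z),3))
p=snapshot('wrist');save(p,'wrist0')
E
```

```text
pics
0.0 [ 0.20427503 -0.51001733  0.23050424] [ 9.81931007e-01  1.89237287e-01 -4.52527523e-05 -8.62440181e-04] -0.0187
scene [1.217 0.187 0.853]
grinder 0.63 [380. 246.] [0.573 0.145 0.   ]
bin 0.97 [325. 239.] [0.595 0.007 0.   ]
bin 0.94 [285. 183.] [ 0.436 -0.166  0.   ]
bin 0.7 [353. 185.] [0.383 0.026 0.   ]
bin_front 0.78 [280. 190.] [ 0.498 -0.154  0.033]
bin_front 0.74 [369. 192.] [0.426 0.079 0.033]
bin_front 0.59 [296. 221.] [ 0.587 -0.074  0.033]
lock_pivot 0.75 [386. 258.] [0.641 0.167 0.053]
lock_tip 0.58 [364. 268.] [0.683 0.126 0.053]
cup_a 0.64 [224. 259.] [ 0.731 -0.211  0.   ]
cup_a 0.59 [205. 150.] [ 0.379 -0.455  0.   ]
side [1.368 0.399 0.854]
grinder 0.87 [382. 245.] [0.579 0.157 0.   ]
grinder 0.68 [357. 247.] [0.627 0.101 0.   ]
bay_stop 0.61 [434. 251.] [0.552 0.303 0.033]
bin 0.92 [316. 181.] [ 0.421 -0.169  0.   ]
bin 0.89 [336. 228.] [0.588 0.008 0.   ]
bin 0.62 [367. 194.] [0.388 0.019 0.   ]
bin_front 0.89 [380. 203.] [0.445 0.086 0.033]
bin_front 0.78 [307. 189.] [ 0.508 -0.149  0.033]
bin_front 0.68 [321. 212.] [ 0.581 -0.052  0.033]
bin_front 0.67 [257. 149.] [ 0.406 -0.435  0.033]
lock_pivot 0.93 [381. 247.] [0.637 0.175 0.053]
lock_pivot 0.18 [380. 246.] [0.634 0.17  0.053]
lock_tip 0.71 [357. 247.] [0.671 0.118 0.053]
jebena 0.82 [219. 179.] [ 0.595 -0.461 -0.   ]
cup_a 0.66 [261. 153.] [ 0.386 -0.438  0.   ]
cup_a 0.57 [250. 227.] [ 0.727 -0.219  0.   ]
```

View pics/scene0.png

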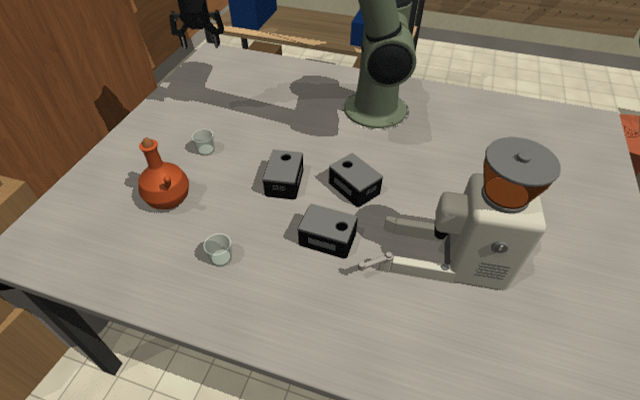

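View pics/side0.png

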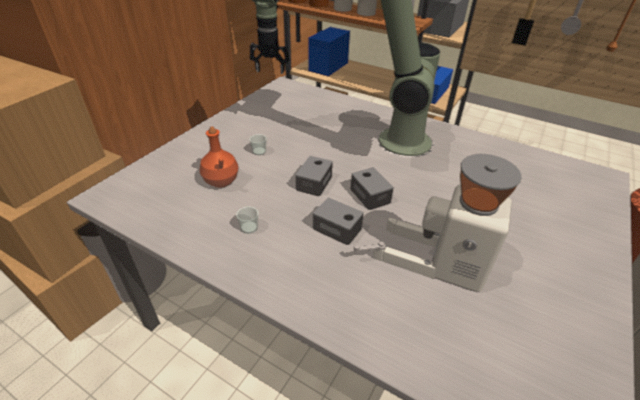

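View pics/wrist0.png

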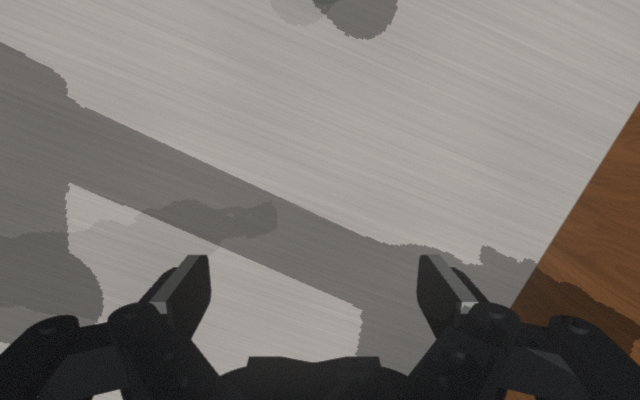

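Bin candidates in the scene image are A (285,173), B (355,180) and C (328,230). They lie at about 0.47, 0.39 and 0.60 m from the base. C is the farthest and stands before the mouth, so it fits. I'll confirm it in an enlarged crop.

Run:
```python
import cv2
a=cv2.imread('pics/scene0.png')[130:310,255:495]
cv2.imwrite('pics/crop_scene0.png',cv2.resize(a,None,fx=3.33,fy=3.33,interpolation=cv2.INTER_CUBIC)[:600,:800])
a=cv2.imread('pics/side0.png')[150:300,280:480]
cv2.imwrite('pics/crop_side0.png',cv2.resize(a,None,fx=4,fy=4,interpolation=cv2.INTER_CUBIC))
```

```text
(no output)
```

View pics/crop_scene0.png

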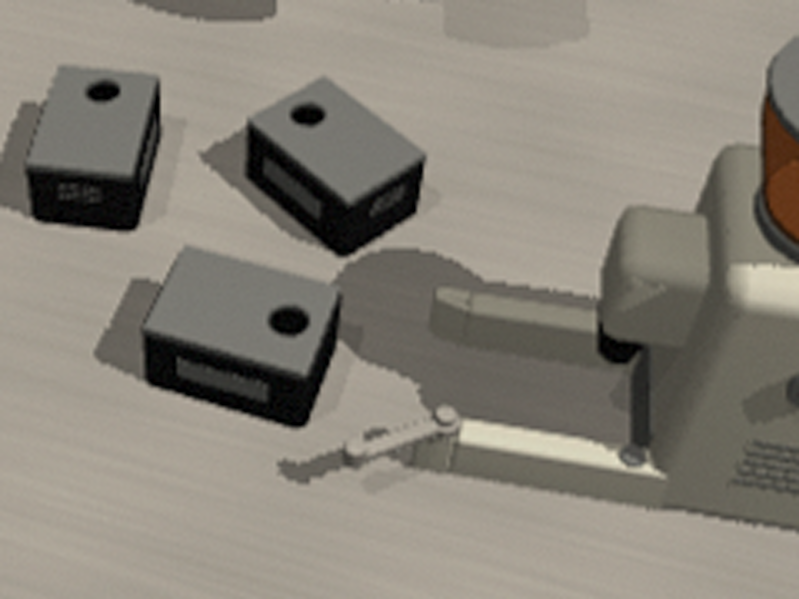

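View pics/crop_side0.png

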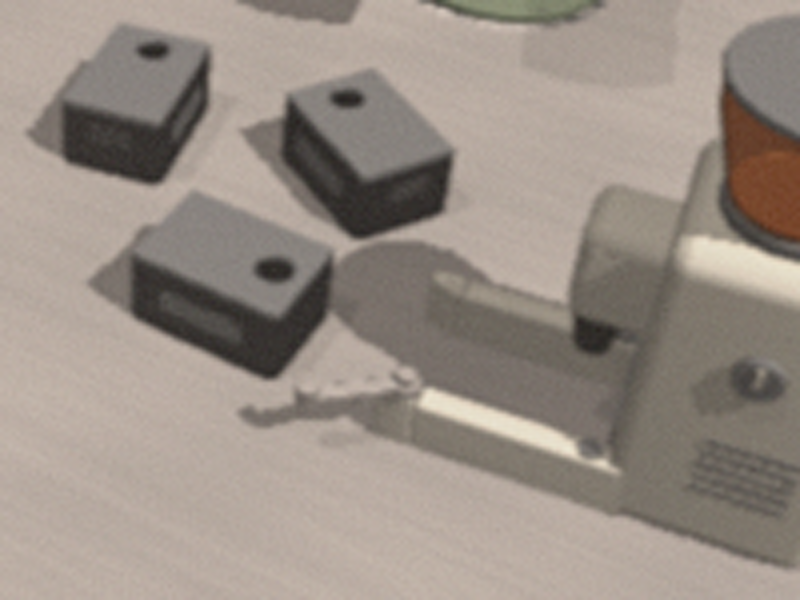

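C at (328,230), crop (240,335), has its port end toward the grinder and fits "farthest from the base". Next I'll measure the poses.

```bash
cat >> h.py <<'E'
from scipy.optimize import minimize, least_squares
def boxpts(x,y,a):
    P=[]
    for L,W,zs,r in ((130,92,(0,60),10),(124,87,(60,66),8)):
        for sx in(-1,1):
            for sy in(-1,1):
                for t in np.linspace(0,np.pi/2,4):
                    px=sx*(L/2-r+r*np.cos(t));py=sy*(W/2-r+r*np.sin(t))
                    for z in zs: P.append((px,py,z))
    P=np.array(P)/1000;c,s=np.cos(a),np.sin(a)
    return np.c_[x+c*P[:,0]-s*P[:,1],y+s*P[:,0]+c*P[:,1],P[:,2]]
def projN(p,X):
    V=np.array(p['view']);K=np.array(p['mtx']);q=(K@(V[:3,:3]@X.T+V[:3,3:])).T;return q[:,:2]/q[:,2:]
def fitbin(pm,x0):
    def cost(v):
        c=0
        for p,m in pm:
            h=cv2.convexHull((projN(p,boxpts(v[0],v[1],v[2]))*8*4).astype(np.int32))
            r=np.zeros((1600,2560),np.uint8); cv2.fillConvexPoly(r,(h/8).astype(np.int32),1) 
            M=cv2.resize(m.astype(np.uint8),(2560,1600),interpolation=cv2.INTER_NEAREST)
            c+=1-(r&M).sum()/(r|M).sum()
        return c
    b=minimize(cost,x0,method='Nelder-Mead',options=dict(initial_simplex=[np.array(x0)+d for d in ([0,0,0],[.015,0,0],[0,.015,0],[0,0,.15])],xatol=3e-4,fatol=1e-4))
    return b.x,b.fun
def wristcam(s,p):
    from scipy.spatial.transform import Rotation as R
    T=np.eye(4);T[:3,:3]=R.from_quat(s['ee_rot']).as_matrix();T[:3,3]=s['tool_pos']
    p['view']=np.linalg.inv(T@np.array(p['T_tool_cam']));return p
def pickmask(p,label,xy,z=.033):
    q=proj(p,[xy[0],xy[1],z]);best=None
    for r in masks_of(p,label):
        d=np.hypot(*(np.array(r['point'])-q))
        if best is None or d<best[0]: best=(d,r)
    return best
E
python3 - <<'E'
from h import *
pm=[]
for n in ('scene','side'):
    p=snapshot(n)
    d,r=pickmask(p,'bin',(.595,.007)); print(n,d,r['p'],r['region'].sum()); pm.append((p,r['region']))
for a in (1.2,1.57,1.9): print(fitbin(pm,[.595,.007,a]))
for k in pm: print(fitbin([k],[.595,.007,1.4]))
s=state();w=snapshot('wrist');print(w['T_tool_cam'],w['mtx'])
# grinder mask
for p,_ in pm:
    for l in('grinder','lock'):
        for r in masks_of(p,l)[:3]: print(l,r['p'],r['region'].sum(),r['point'])
E
```

```text
scene 1.5934743484558211 0.71 2436
side 0.46588880883000866 0.78 1645
(array([0.59106127, 0.01181131, 1.54736903]), np.float64(0.06326147805565319))
(array([0.59111872, 0.01186226, 1.54710308]), np.float64(0.06378094462193007))
(array([0.59084608, 0.01165648, 1.53985428]), np.float64(0.06243392144503801))
(array([0.59203641, 0.01174556, 1.5523069 ]), np.float64(0.026440470732080112))
(array([0.58925143, 0.01136202, 1.53955655]), np.float64(0.02741363211951442))
[[ 3.42230176e-04 -9.62938987e-01 -2.69719093e-01  6.82146654e-02]
 [ 9.99999893e-01  2.45269226e-04  3.93189956e-04 -7.00396892e-04]
 [-3.12464145e-04 -2.69719199e-01  9.62938968e-01 -1.42403344e-01]
 [ 0.00000000e+00  0.00000000e+00  0.00000000e+00  1.00000000e+00]] [[348.09468268   0.         313.3422453 ]
 [  0.         348.09468268 199.57356048]
 [  0.           0.           1.        ]]
grinder 0.75 14644 [486.7, 223.6]
lock 0.46 159 [370.3, 262.3]
grinder 0.93 10667 [463.1, 229.0]
lock 0.67 132 [368.8, 250.2]
```

```bash
python3 -m creep '[{"tx":0.02,"tz":-0.03},{"tx":0.02,"tz":-0.03},{"tx":0.034,"ty":-0.022},{"tx":0.034,"ty":-0.022},{"tx":0.034,"ty":-0.022},{"tx":0.034,"ty":-0.022},{"tx":0.034,"ty":-0.022},{"tx":0.034,"ty":-0.022}]'
```

```text
invalid input
```

```bash
python3 -m creep '[{"tx":0.034,"ty":-0.022},{"tx":0.034,"ty":-0.022},{"tx":0.034,"ty":-0.022},{"tx":0.034,"ty":-0.022},{"tx":0.034,"ty":-0.022},{"rz":-0.12,"tz":-0.02},{"rz":-0.12,"tz":-0.02},{"rz":-0.12,"tz":-0.02}]'
```

```text
invalid input
```

```bash
python3 -m creep '[{"rz":-0.12},{"rz":-0.12},{"rz":-0.12},{"rz":-0.12},{"rz":-0.12},{"rz":-0.12},{"rz":-0.12},{"rz":0}]'; python3 -c "
from h import *
from scipy.spatial.transform import Rotation as R
s=state();print(s['tool_pos'],R.from_quat(s['ee_rot']).as_matrix().round(3),s['ft_force'],s['grip_width'])"
```

```text
[ 0.20444242 -0.51059714  0.23127678] [[ 0.928  0.372  0.   ]
 [ 0.372 -0.928  0.   ]
 [ 0.    -0.    -1.   ]] [-0.06899851 -0.03734273 -0.2550973 ] 0.08565478845366424invalid input
```

```bash
python3 -m creep '[{"tx":0.02,"ty":0.0,"tz":-0.03,"rx":0.0,"ry":0.0,"rz":0.0,"hand":0}]'
```

```text
time: 1.48
tool_pos: [0.2201, -0.5011, 0.2564]
ee_rot: [0.982, 0.187, -0.001, -0.005]
ft_force: [0.5, -0.1, -0.5]
grip_width: 0.0853
```

```bash
python3 -m creep '[{"tx":0.02,"tz":-0.03,"hand":0},{"tx":0.034,"ty":-0.022,"hand":0},{"tx":0.034,"ty":-0.022,"hand":0},{"tx":0.034,"ty":-0.022,"hand":0},{"tx":0.034,"ty":-0.022,"hand":0},{"tx":0.034,"ty":-0.022,"hand":0},{"tx":0.034,"ty":-0.022,"hand":0},{"tx":0.034,"ty":-0.022,"hand":0}]'
```

```text
invalid input
```

Every key is needed in each row.

```bash
python3 -m creep '[{"tx":0.02,"ty":0,"tz":-0.03,"rx":0,"ry":0,"rz":0,"hand":0},{"tx":0.034,"ty":-0.022,"tz":0,"rx":0,"ry":0,"rz":0,"hand":0},{"tx":0.034,"ty":-0.022,"tz":0,"rx":0,"ry":0,"rz":0,"hand":0},{"tx":0.034,"ty":-0.022,"tz":0,"rx":0,"ry":0,"rz":0,"hand":0},{"tx":0.034,"ty":-0.022,"tz":0,"rx":0,"ry":0,"rz":0,"hand":0},{"tx":0.034,"ty":-0.022,"tz":0,"rx":0,"ry":0,"rz":0,"hand":0},{"tx":0.034,"ty":-0.022,"tz":0,"rx":0,"ry":0,"rz":0,"hand":0},{"tx":0.034,"ty":-0.022,"tz":0,"rx":0,"ry":0,"rz":0,"hand":0}]'
```

```text
time: 2.15
tool_pos: [0.41, -0.2643, 0.2938]
ee_rot: [0.983, 0.181, 0.001, 0.002]
ft_force: [1.4, -0.9, 0.2]
grip_width: 0.0854
```

```bash
python3 -m creep '[{"tx":0.034,"ty":-0.022,"tz":-0.008,"rx":0,"ry":0,"rz":0,"hand":0},{"tx":0.034,"ty":-0.022,"tz":-0.008,"rx":0,"ry":0,"rz":0,"hand":0},{"tx":0.034,"ty":-0.022,"tz":-0.008,"rx":0,"ry":0,"rz":0,"hand":0},{"tx":0.034,"ty":-0.022,"tz":-0.008,"rx":0,"ry":0,"rz":0,"hand":0},{"tx":0.034,"ty":-0.022,"tz":-0.008,"rx":0,"ry":0,"rz":0,"hand":0},{"tx":0.03,"ty":-0.025,"tz":-0.008,"rx":0,"ry":0,"rz":-0.12,"hand":0},{"tx":0.03,"ty":-0.025,"tz":-0.008,"rx":0,"ry":0,"rz":-0.12,"hand":0},{"tx":0.03,"ty":-0.025,"tz":-0.008,"rx":0,"ry":0,"rz":-0.12,"hand":0}]'
python3 -m creep '[{"tx":0.0,"ty":0,"tz":0,"rx":0,"ry":0,"rz":-0.124,"hand":0},{"tx":0.0,"ty":0,"tz":0,"rx":0,"ry":0,"rz":-0.124,"hand":0},{"tx":0.0,"ty":0,"tz":0,"rx":0,"ry":0,"rz":-0.124,"hand":0},{"tx":0.0,"ty":0,"tz":0,"rx":0,"ry":0,"rz":-0.124,"hand":0},{"tx":0.0,"ty":0,"tz":0,"rx":0,"ry":0,"rz":-0.124,"hand":0},{"tx":0.0,"ty":0,"tz":0,"rx":0,"ry":0,"rz":-0.124,"hand":0},{"tx":0.0,"ty":0,"tz":0,"rx":0,"ry":0,"rz":-0.124,"hand":0},{"tx":0.0,"ty":0,"tz":0,"rx":0,"ry":0,"rz":-0.05,"hand":0}]'
cat >> h.py <<'E'
def where():
    from scipy.spatial.transform import Rotation as R
    s=state();M=R.from_quat(s['ee_rot']).as_matrix();print('t',round(s['time'],2),'pos',np.round(s['tool_pos'],4),'yaw',round(np.arctan2(M[1,0],M[0,0]),4),'zax',M[:,2].round(3),'F',np.round(s['ft_force'],1),'w',round(s['grip_width'],4));return s
E
python3 - <<'E'
from h import *
s=where();p=wristcam(s,snapshot('wrist'));save(p,'wrist1')
for l,z in (('grinder',0),('bay_stop',.033),('bin',0),('bin_front',.033),('lock_pivot',.053),('lock_tip',.053)):
    for r in landmark_of(p,l)[:3]: print(l,round(r['p'],2),np.round(r['point']),np.round(onz(p,r['point'],z),3))
E
```

```text
time: 2.82
tool_pos: [0.5757, 0.0153, 0.3571]
ee_rot: [0.933, 0.36, 0.001, 0.003]
ft_force: [0.6, 0.6, 0.1]
grip_width: 0.0854
time: 3.48
tool_pos: [0.5787, 0.0278, 0.3582]
ee_rot: [0.672, 0.74, 0.002, 0.003]
ft_force: [0.2, -0.6, 0.7]
grip_width: 0.0855
t 3.48 pos [0.5787 0.0278 0.3582] yaw 1.6675 zax [ 0.006 -0.002 -1.   ] F [ 0.2 -0.6  0.7] w 0.0855
bay_stop 0.64 [373.  40.] [0.64  0.176 0.033]
bin 0.62 [209. 265.] [ 0.435 -0.167  0.   ]
bin 0.59 [183. 139.] [0.395 0.027 0.   ]
bin_front 0.94 [317. 213.] [ 0.594 -0.054  0.033]
bin_front 0.87 [198.  99.] [0.426 0.085 0.033]
bin_front 0.56 [243. 270.] [ 0.494 -0.152  0.033]
lock_pivot 0.75 [372.  43.] [0.636 0.17  0.053]
lock_pivot 0.36 [388. 311.] [ 0.712 -0.189  0.053]
lock_tip 0.76 [403.  87.] [0.682 0.124 0.053]
```

View pics/wrist1.png

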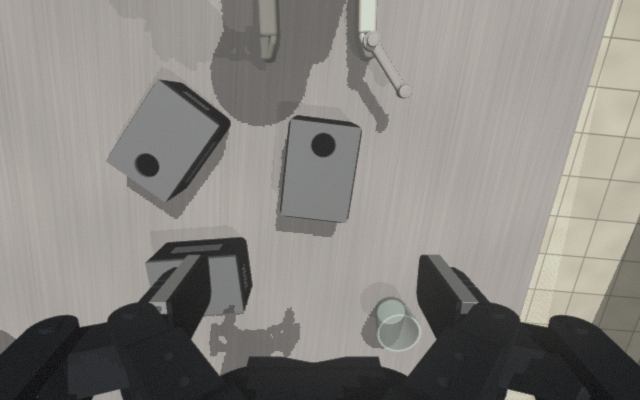

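```bash
python3 -m creep '[{"tx":0.04,"ty":0.012,"tz":-0.01,"rx":0,"ry":0,"rz":0.05,"hand":0},{"tx":0.04,"ty":0.012,"tz":-0.01,"rx":0,"ry":0,"rz":0.04,"hand":0},{"tx":0,"ty":0,"tz":0,"rx":0,"ry":0,"rz":0,"hand":0}]'
python3 - <<'E'
from h import *
s=where();p=wristcam(s,snapshot('wrist'));save(p,'wrist2');import pickle;pickle.dump(p,open('w2.pkl','wb'))
for l,z in (('grinder',0),('bay_stop',.033),('bin',0),('bin_front',.033),('lock_pivot',.053),('lock_tip',.053)):
    for r in landmark_of(p,l)[:3]: print(l,round(r['p'],2),np.round(r['point']),np.round(onz(p,r['point'],z),3))
d,r=pickmask(p,'bin',(.591,.012));print(d,r['p']);pm=[(p,r['region'])];print(fitbin(pm,[.591,.012,1.54]))
im=cv2.imread('pics/wrist2.png')[0:200,200:470];cv2.imwrite('pics/crop_w2.png',cv2.resize(im,None,fx=2.96,fy=2.96,interpolation=cv2.INTER_CUBIC))
E
```

```text
time: 4.08
tool_pos: [0.5974, 0.1073, 0.3778]
ee_rot: [0.712, 0.702, 0.001, 0.002]
ft_force: [-1.9, -0.8, 0.6]
grip_width: 0.0855
t 4.08 pos [0.5974 0.1073 0.3778] yaw 1.5577 zax [ 0.005 -0.002 -1.   ] F [-1.9 -0.8  0.6] w 0.0855
bay_stop 0.48 [341. 106.] [0.637 0.17  0.033]
bin 0.94 [218. 314.] [ 0.433 -0.171  0.   ]
bin 0.83 [181. 203.] [0.392 0.027 0.   ]
bin_front 0.77 [192. 170.] [0.426 0.086 0.033]
lock_pivot 0.58 [341. 103.] [0.636 0.174 0.053]
lock_tip 0.73 [375. 143.] [0.682 0.122 0.053]
3.0108807759680882 0.69
(array([0.59042608, 0.00968134, 1.54998995]), np.float64(0.01874781741082565))
```

View pics/crop_w2.png

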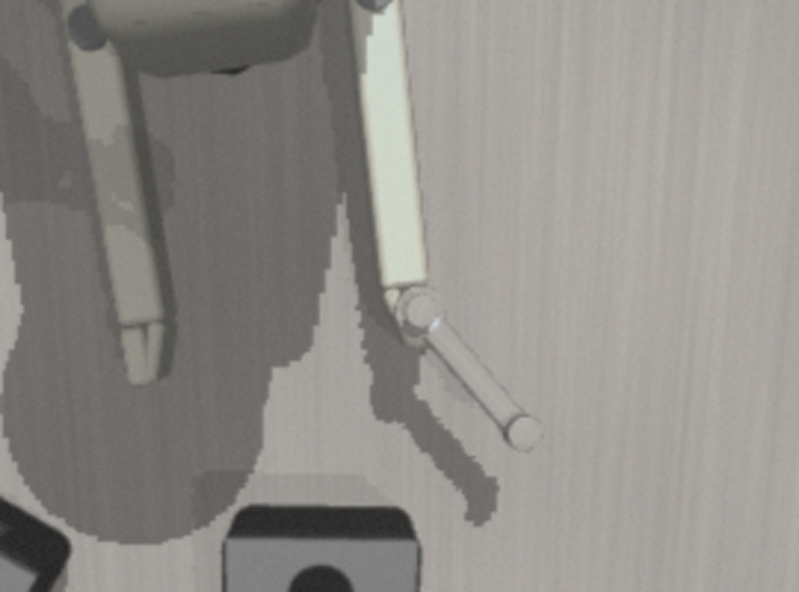

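Run:
```python
from h import *
import pickle;p=pickle.load(open('w2.pkl','rb'))
f=lambda u,v,z: onz(p,(200+u/2.96,v/2.96),z)[:2]
pts=[('Lof',118,325,.045,(20,70.5)),('Lif',162,320,.045,(20,48.5)),('Lo2',68,50,.045,None),('Li2',120,70,.045,None),('Rif',385,288,.045,(20,-48.5)),('Rof',428,282,.045,(20,-70.5)),('Ro2',400,5,.045,None),('piv',420,308,.065,(10,-63.5)),('post',523,431,.066,None)]
W={}
for n,u,v,z,g in pts: W[n]=f(u,v,z);print(n,W[n].round(4))
for a,b in (('Lof','Lo2'),('Lif','Li2'),('Rof','Ro2')):
    d=W[b]-W[a];print(a,'yaw',np.arctan2(d[1],d[0]))
G=[(np.array(g)/1e3,W[n]) for n,u,v,z,g in pts if g]
def res(q):
    c,s=np.cos(q[2]),np.sin(q[2]);return np.concatenate([np.array([q[0]+c*g[0]-s*g[1],q[1]+s*g[0]+c*g[1]])-w for g,w in G])
r=least_squares(res,[.57,.15,1.7]);print('grinder',r.x,(r.fun*1e3).round(1))
q=r.x;c,s=np.cos(q[2]),np.sin(q[2]);R=np.array([[c,-s],[s,c]])
b=np.array([.590,.0105]);print('bin in G',R.T@(b-q[:2]),'yaw',1.548-q[2])
t=R.T@(W['post']-q[:2])*1e3-np.array([10,-63.5]);print('lever',np.hypot(*t),np.arctan2(-t[0],t[1]))
# same features in the scene cameras
for n in('scene',):
    P=snapshot(n)
    for nm,g,z in (('piv',(10,-63.5),.065),('Lof',(20,70.5),.045),('Rif',(20,-48.5),.045),('stop',(152,-70),.045)):
        print(nm,((proj(P,[*(q[:2]+R@(np.array(g)/1e3)),z])-np.array([255,130]))*3.33).round())
```

```text
Lof [0.5026 0.1669]
Lif [0.5224 0.1688]
Lo2 [0.4896 0.278 ]
Li2 [0.5107 0.2702]
Rif [0.6218 0.1812]
Rof [0.6408 0.1835]
Ro2 [0.6279 0.2933]
piv [0.6357 0.1726]
post [0.6813 0.12  ]
Lof yaw 1.687520349927372
Lif yaw 1.6851604112230225
Rof yaw 1.6873476841454333
grinder [0.57420939 0.15519893 1.69149639] [-0.8 -0.3  1.3  0.4 -1.8 -0.3  1.   0.   0.4  0.1]
bin in G [-0.14554749  0.00174706] yaw -0.14349638918982155
lever 69.57102990510877 2.15893726880968
piv [447. 413.]
Lof [471. 289.]
Rif [459. 415.]
stop [650. 472.]
```

```bash
python3 -m creep '[{"tx":-0.03,"ty":0,"tz":0.015,"rx":0,"ry":0,"rz":-0.065,"hand":110},{"tx":-0.03,"ty":0,"tz":0.015,"rx":0,"ry":0,"rz":-0.065,"hand":110},{"tx":-0.03,"ty":0,"tz":0.015,"rx":0,"ry":0,"rz":0,"hand":110},{"tx":-0.03,"ty":0,"tz":0.015,"rx":0,"ry":0,"rz":0,"hand":110},{"tx":-0.03,"ty":0,"tz":0.015,"rx":0,"ry":0,"rz":0,"hand":110},{"tx":-0.03,"ty":0,"tz":0.015,"rx":0,"ry":0,"rz":0,"hand":110},{"tx":-0.03,"ty":0,"tz":0.015,"rx":0,"ry":0,"rz":0,"hand":110},{"tx":0,"ty":0,"tz":0.03,"rx":0,"ry":0,"rz":0,"hand":110}]'
python3 -m creep '[{"tx":0,"ty":0,"tz":0,"rx":0,"ry":0.12,"rz":0,"hand":110},{"tx":0,"ty":0,"tz":0,"rx":0,"ry":0.12,"rz":0,"hand":110},{"tx":0,"ty":0,"tz":0,"rx":0,"ry":0.02,"rz":0,"hand":110}]'
cat >> h.py <<'E'
G0=np.array([.5742,.1552]);GY=1.688
def toG(w):
    c,s=np.cos(GY),np.sin(GY);return (np.array([[c,s],[-s,c]])@(np.array(w)[:2]-G0))*1e3
def plan(gx,gy,z,s):
    "tool-frame shift to reach grinder x,y mm and z m"
    from scipy.spatial.transform import Rotation as R
    c,n=np.cos(GY),np.sin(GY);w=G0+np.array([[c,-n],[n,c]])@np.array([gx,gy])/1e3
    M=R.from_quat(s['ee_rot']).as_matrix();return (M.T@(np.array([*w,z])-s['tool_pos'])).round(4)
E
python3 -c "
from h import *
s=where();print(toG(s['tool_pos']),plan(-262,4,.02,s))"
```

```text
time: 5.2
tool_pos: [0.6192, -0.1199, 0.2458]
ee_rot: [0.664, 0.748, 0.003, 0.01]
ft_force: [1.5, -0.2, -0.1]
grip_width: 0.0487
time: 5.45
tool_pos: [0.6095, -0.1182, 0.2343]
ee_rot: [0.659, 0.741, 0.088, -0.099]
ft_force: [-0.4, 0.6, 0.4]
grip_width: 0.0484
t 5.45 pos [ 0.6095 -0.1182  0.2343] yaw 1.6875 zax [-0.03   0.26  -0.965] F [-0.4  0.6  0.4] w 0.0484
[-275.62765281   -3.06035827] [-0.043  -0.0072  0.2104]
```

```bash
python3 -m creep '[{"tx":-0.008,"ty":-0.002,"tz":0.035,"rx":0,"ry":0,"rz":0,"hand":110},{"tx":-0.008,"ty":-0.002,"tz":0.035,"rx":0,"ry":0,"rz":0,"hand":110},{"tx":-0.008,"ty":-0.002,"tz":0.035,"rx":0,"ry":0,"rz":0,"hand":110},{"tx":-0.008,"ty":0,"tz":0.035,"rx":0,"ry":0,"rz":0,"hand":110},{"tx":-0.006,"ty":0,"tz":0.025,"rx":0,"ry":0,"rz":0,"hand":110},{"tx":-0.004,"ty":0,"tz":0.015,"rx":0,"ry":0,"rz":0,"hand":110},{"tx":0,"ty":0,"tz":0.01,"rx":0,"ry":0,"rz":0,"hand":110},{"tx":0,"ty":0,"tz":0,"rx":0,"ry":0,"rz":0,"hand":110}]'
python3 - <<'E'
from h import *
s=where();print(toG(s['tool_pos']),plan(-225,4,.022,s));p=snapshot('wrist');save(p,'wrist3')
p=snapshot('scene');save(p,'scene3');im=cv2.imread('pics/scene3.png')[130:310,255:495]
cv2.imwrite('pics/crop_scene3.png',cv2.resize(im,None,fx=3.33,fy=3.33,interpolation=cv2.INTER_CUBIC)[:600,:800])
E
```

```text
time: 6.12
tool_pos: [0.6074, -0.1178, 0.0359]
ee_rot: [0.662, 0.739, 0.085, -0.087]
ft_force: [-0.9, 0.6, -0.5]
grip_width: 0.0484
t 6.12 pos [ 0.6074 -0.1178  0.0359] yaw 1.6819 zax [-0.016  0.242 -0.97 ] F [-0.9  0.6 -0.5] w 0.0484
[-274.96393751   -1.08043055] [ 0.0451 -0.0057  0.0255]
```

View pics/crop_scene3.png

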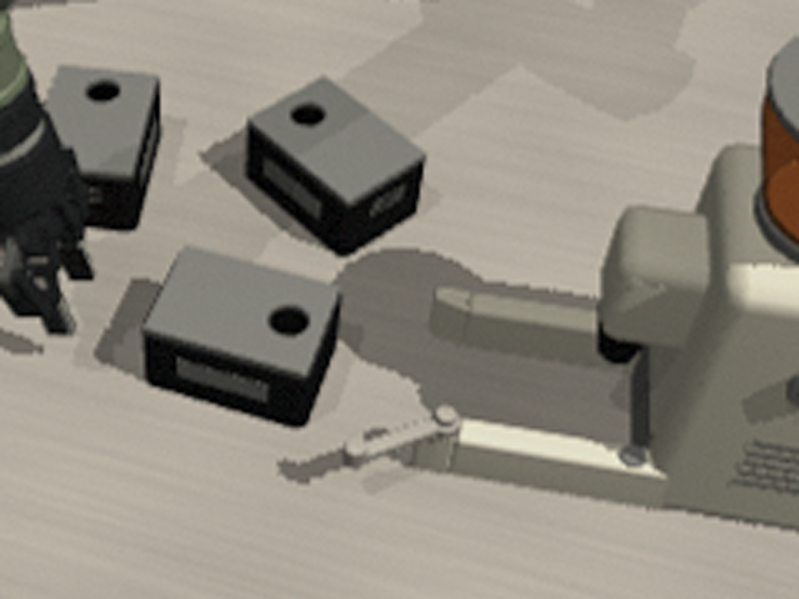

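View pics/wrist3.png

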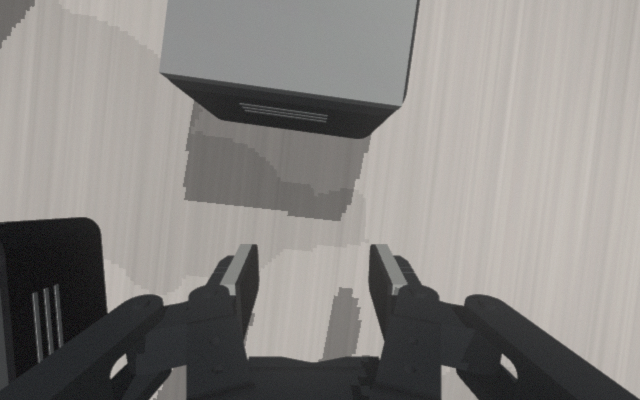

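```bash
python3 -m creep '[{"tx":0.011,"ty":-0.002,"tz":0.007,"rx":0,"ry":0,"rz":0,"hand":110},{"tx":0.011,"ty":-0.002,"tz":0.007,"rx":0,"ry":0,"rz":0,"hand":110},{"tx":0.011,"ty":-0.002,"tz":0.007,"rx":0,"ry":0,"rz":0,"hand":110},{"tx":0.01,"ty":0,"tz":0.0025,"rx":0,"ry":0,"rz":0,"hand":110},{"tx":0.008,"ty":0,"tz":0.002,"rx":0,"ry":0,"rz":0,"hand":110},{"tx":0.008,"ty":0,"tz":0.002,"rx":0,"ry":0,"rz":0,"hand":110},{"tx":0.008,"ty":0,"tz":0.002,"rx":0,"ry":0,"rz":0,"hand":110},{"tx":0.008,"ty":0,"tz":0.002,"rx":0,"ry":0,"rz":0,"hand":110}]'
cat >> h.py <<'E'
def look(k):
    s=where();print('tcpG',toG(s['tool_pos']).round(1));p=snapshot('wrist');save(p,'wrist%d'%k)
    p=snapshot('scene');save(p,'scene%d'%k)
    im=p['image'][130:310,255:495][:,:,::-1];cv2.imwrite('pics/crop_scene%d.png'%k,cv2.resize(im,None,fx=3.33,fy=3.33,interpolation=cv2.INTER_CUBIC)[:600,:800])
    return s,p
def binpose(p,xy):
    d,r=pickmask(p,'bin',xy);v,f=fitbin([(p,r['region'])],[*xy,1.6]);print('bin',d.round(1),r['p'],v.round(4),'G',toG(v).round(1),'dyaw',round(v[2]-GY,3),f.round(3))
E
python3 - <<'E'
from h import *
s,p=look(4)
c=np.array(s['tool_pos'][:2])+.075*np.array([np.cos(GY),np.sin(GY)]);binpose(p,c)
E
```

```text
time: 6.88
tool_pos: [0.6005, -0.0377, 0.0325]
ee_rot: [0.663, 0.74, 0.087, -0.077]
ft_force: [-0.3, -0.1, -0.7]
grip_width: 0.0485
t 6.88 pos [ 0.6005 -0.0377  0.0325] yaw 1.6842 zax [ 0.002  0.231 -0.973] F [-0.3 -0.1 -0.7] w 0.0485
tcpG [-194.6   -3.6]
bin 45.5 0.56 [0.6118 0.1236 1.568 ] G [-35.8 -33.7] dyaw -0.12 0.911
```

View pics/wrist4.png

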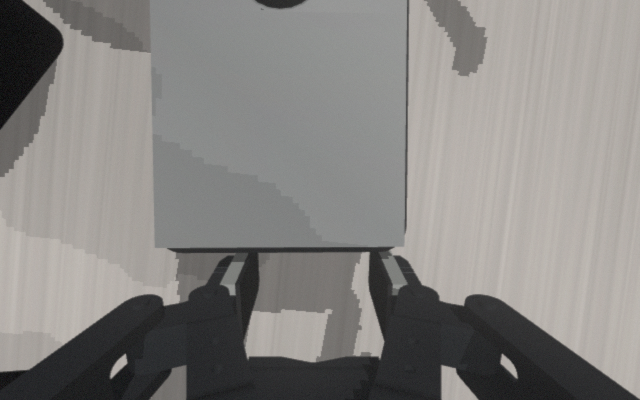

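```bash
cat >> h.py <<'E'
def lidG(pts,z=.066,name='wrist'):
    s=state();p=snapshot('wrist');wristcam(s,p)
    for q in pts: print(q,toG(onz(p,q,z)).round(1))
E
python3 - <<'E'
from h import *
lidG([(155,247),(405,245),(151,0),(407,0)])
p=snapshot('scene')
for r in masks_of(p,'bin'): print(r['p'],r['point'],r['region'].sum())
p=snapshot('side')
for r in masks_of(p,'bin'): print(r['p'],r['point'],r['region'].sum())
E
```

```text
(155, 247) [-180.8   52.5]
(405, 245) [-181.3  -34.3]
(151, 0) [-97.6  51.5]
(407, 0) [-97.2 -34.8]
0.89 [269.2, 185.3] 375
0.88 [355.8, 179.9] 1842
0.8 [335.8, 233.0] 2387
0.9 [345.2, 221.6] 1616
0.82 [370.5, 186.1] 1254
0.56 [327.9, 172.3] 280
```

View pics/crop_scene4.png

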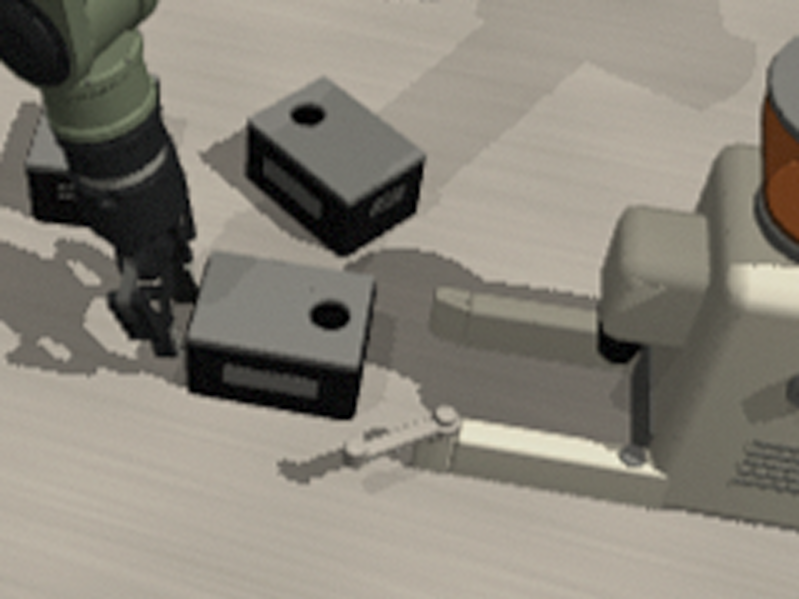

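The bin is now square to the bay but sits about 9 mm to +y. I'll back off, re-centre the fingers behind it and push diagonally toward -y.

```bash
python3 -m creep '[{"tx":-0.012,"ty":0,"tz":-0.003,"rx":0,"ry":0,"rz":0,"hand":110},{"tx":-0.008,"ty":-0.008,"tz":0.002,"rx":0,"ry":0,"rz":0,"hand":110},{"tx":-0.002,"ty":-0.01,"tz":0.004,"rx":0,"ry":0,"rz":0,"hand":110},{"tx":0,"ty":-0.006,"tz":0.003,"rx":0.0,"ry":0,"rz":0,"hand":110},{"tx":0,"ty":0,"tz":0,"rx":0,"ry":0,"rz":0,"hand":110}]'
python3 - <<'E'
from h import *
s,p=look(5);print(plan(-199,17,.024,s),plan(-184,17,.024,s))
E
```

```text
time: 7.7
tool_pos: [0.5778, -0.0669, 0.0192]
ee_rot: [0.664, 0.739, 0.087, -0.077]
ft_force: [0.5, -0.4, 1.4]
grip_width: 0.048
t 7.7 pos [ 0.5778 -0.0669  0.0192] yaw 1.6801 zax [ 0.003  0.231 -0.973] F [ 0.5 -0.4  1.4] w 0.048
tcpG [-221.    22.4]
[0.0226 0.0052 0.0005] [0.0372 0.005  0.004 ]
```

View pics/wrist5.png

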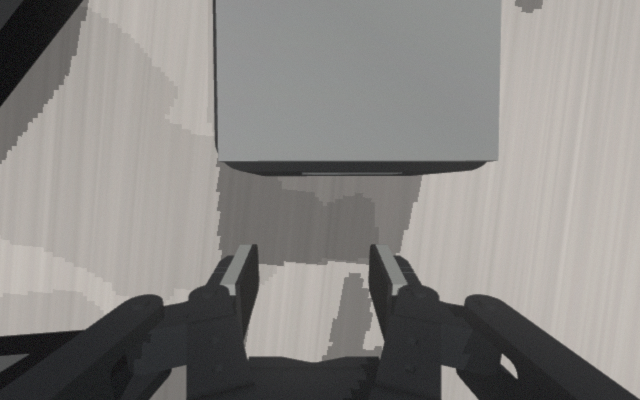

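```bash
python3 -m creep '[{"tx":0.01,"ty":0.002,"tz":0.002,"rx":0,"ry":0,"rz":0,"hand":110},{"tx":0.009,"ty":0.002,"tz":0.002,"rx":0,"ry":0,"rz":0,"hand":110},{"tx":0.007,"ty":0.002,"tz":0.0015,"rx":0,"ry":0,"rz":0,"hand":110},{"tx":0.007,"ty":0.002,"tz":0.0015,"rx":0,"ry":0,"rz":0,"hand":110},{"tx":0.007,"ty":0.002,"tz":0.0015,"rx":0,"ry":0,"rz":0,"hand":110},{"tx":0.007,"ty":0.002,"tz":0.0015,"rx":0,"ry":0,"rz":0,"hand":110},{"tx":0,"ty":0,"tz":0,"rx":0,"ry":0,"rz":0,"hand":110}]'
python3 - <<'E'
from h import *
s,p=look(6)
E
```

```text
time: 8.38
tool_pos: [0.589, -0.0117, 0.0224]
ee_rot: [0.663, 0.74, 0.088, -0.075]
ft_force: [-0.4, 0.6, -0.3]
grip_width: 0.0486
t 8.38 pos [ 0.589  -0.0117  0.0224] yaw 1.6843 zax [ 0.007  0.229 -0.973] F [-0.4  0.6 -0.3] w 0.0486
tcpG [-167.4    4.9]
```

View pics/wrist6.png

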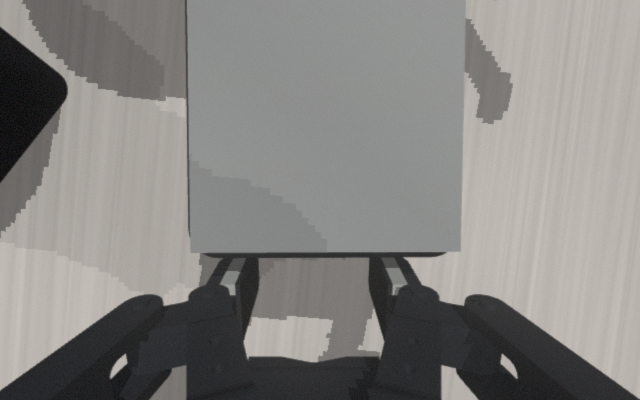

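View pics/crop_scene6.png

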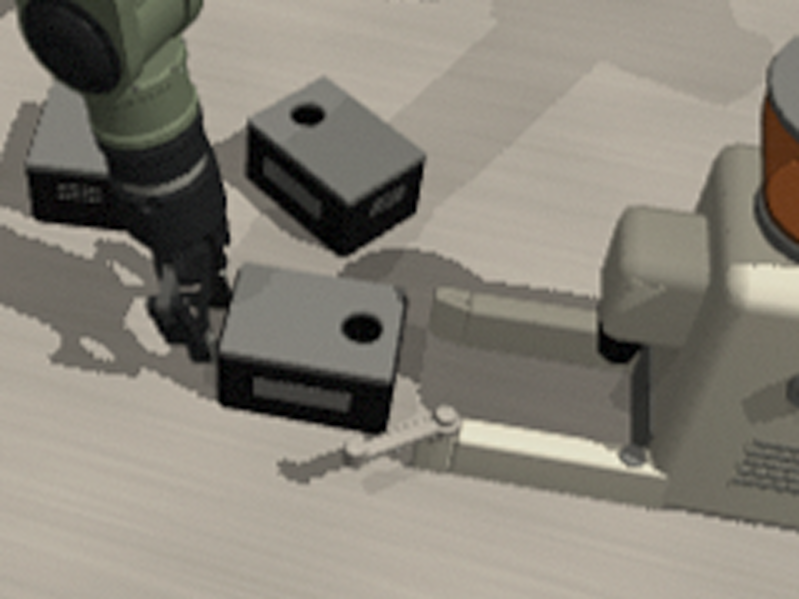

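Run:
```python
from h import *
lidG([(190,250),(461,250),(187,30),(465,30)])
```

```text
(190, 250) [-154.1   45.7]
(461, 250) [-155.7  -41.2]
(187, 30) [-86.   44.7]
(465, 30) [-85.8 -42. ]
```

```bash
python3 -m creep '[{"tx":0.009,"ty":0,"tz":0.002,"rx":0,"ry":0,"rz":0,"hand":110},{"tx":0.009,"ty":0,"tz":0.002,"rx":0,"ry":0,"rz":0,"hand":110},{"tx":0.009,"ty":0,"tz":0.002,"rx":0,"ry":0,"rz":0,"hand":110},{"tx":0.009,"ty":0,"tz":0.002,"rx":0,"ry":0,"rz":0,"hand":110},{"tx":0.009,"ty":0,"tz":0.002,"rx":0,"ry":0,"rz":0,"hand":110},{"tx":0,"ty":0,"tz":0,"rx":0,"ry":0,"rz":0,"hand":110}]'
python3 - <<'E'
from h import *
s,p=look(7)
E
```

```text
time: 9.03
tool_pos: [0.5834, 0.0353, 0.0225]
ee_rot: [0.665, 0.738, 0.088, -0.074]
ft_force: [-0.0, -0.1, -0.3]
grip_width: 0.0486
t 9.03 pos [0.5834 0.0353 0.0225] yaw 1.6794 zax [ 0.007  0.228 -0.974] F [-0.  -0.1 -0.3] w 0.0486
tcpG [-120.2    4.9]
```

View pics/wrist7.png

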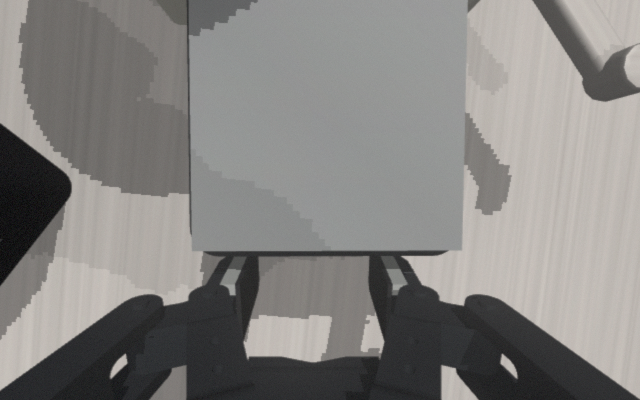

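View pics/crop_scene7.png

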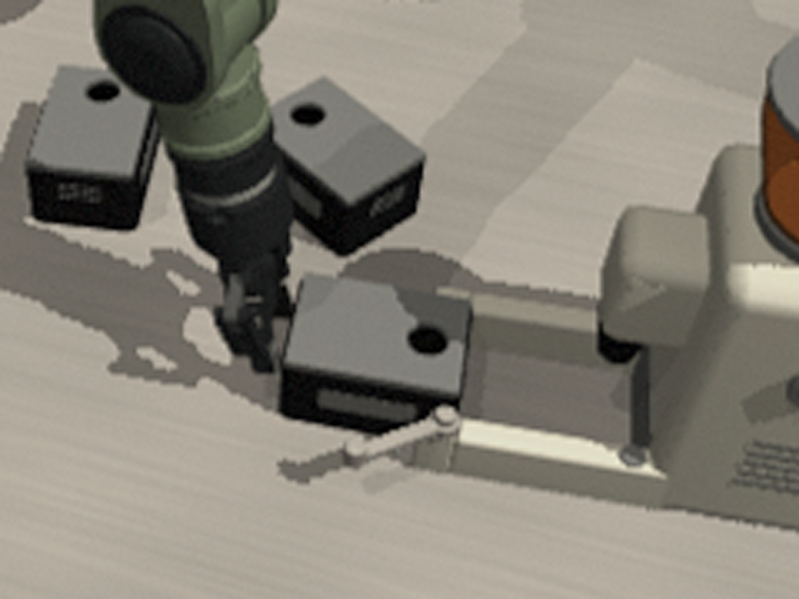

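```bash
python3 -m creep '[{"tx":0.011,"ty":0,"tz":0.0025,"rx":0,"ry":0,"rz":-0.008,"hand":110},{"tx":0.011,"ty":0,"tz":0.0025,"rx":0,"ry":0,"rz":0,"hand":110},{"tx":0.011,"ty":0,"tz":0.0025,"rx":0,"ry":0,"rz":0,"hand":110},{"tx":0.011,"ty":0,"tz":0.0025,"rx":0,"ry":0,"rz":0,"hand":110},{"tx":0.011,"ty":0,"tz":0.0025,"rx":0,"ry":0,"rz":0,"hand":110},{"tx":0.011,"ty":0,"tz":0.0025,"rx":0,"ry":0,"rz":0,"hand":110},{"tx":0.011,"ty":0,"tz":0.0025,"rx":0,"ry":0,"rz":0,"hand":110},{"tx":0,"ty":0,"tz":0,"rx":0,"ry":0,"rz":0,"hand":110}]'
python3 - <<'E'
from h import *
s,p=look(8)
E
```

```text
time: 9.8
tool_pos: [0.5747, 0.1201, 0.0227]
ee_rot: [0.662, 0.741, 0.088, -0.073]
ft_force: [-0.7, 0.1, -0.2]
grip_width: 0.0486
t 9.8 pos [0.5747 0.1201 0.0227] yaw 1.6869 zax [ 0.008  0.226 -0.974] F [-0.7  0.1 -0.2] w 0.0486
tcpG [-34.9   3.7]
```

View pics/wrist8.png

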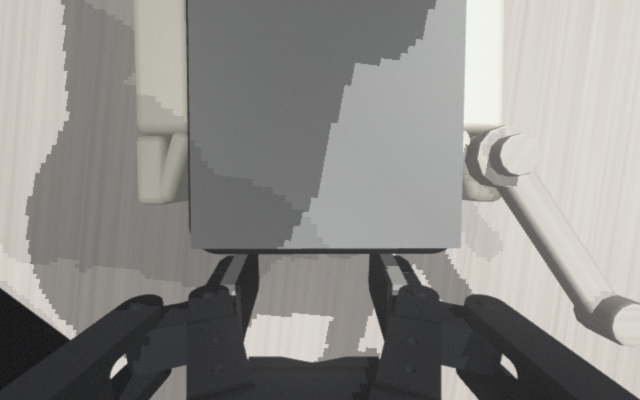

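View pics/crop_scene8.png

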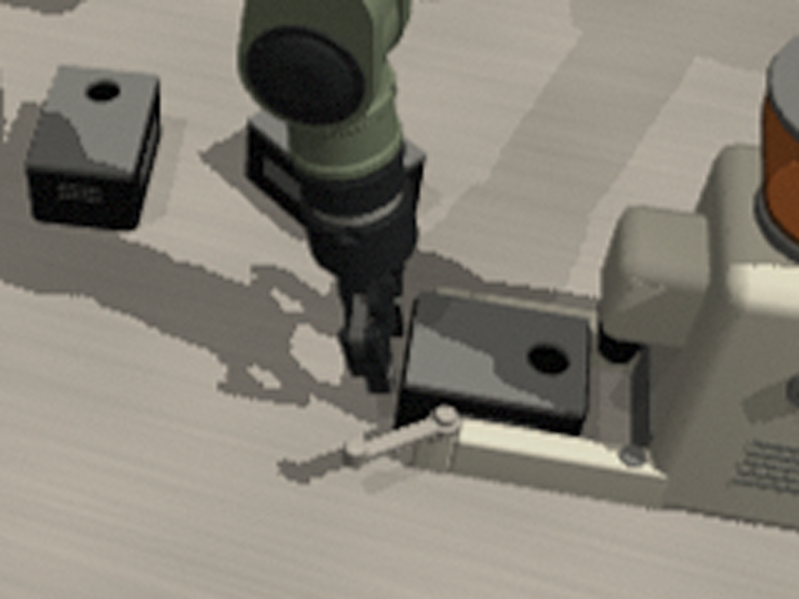

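```bash
python3 -m creep '[{"tx":0.011,"ty":0,"tz":0.0025,"rx":0,"ry":0,"rz":0,"hand":110},{"tx":0.011,"ty":0,"tz":0.0025,"rx":0,"ry":0,"rz":0,"hand":110},{"tx":0.009,"ty":0,"tz":0.002,"rx":0,"ry":0,"rz":0,"hand":110},{"tx":0.005,"ty":0,"tz":0.001,"rx":0,"ry":0,"rz":0,"hand":110},{"tx":0.003,"ty":0,"tz":0.0007,"rx":0,"ry":0,"rz":0,"hand":110}]'
python3 -m creep '[{"tx":0.003,"ty":0,"tz":0.0007,"rx":0,"ry":0,"rz":0,"hand":110}]'; python3 -m creep '[{"tx":0.003,"ty":0,"tz":0.0007,"rx":0,"ry":0,"rz":0,"hand":110}]';python3 -c "
from h import *
s=where();print(toG(s['tool_pos']))"
```

```text
time: 10.32
tool_pos: [0.5713, 0.1595, 0.0228]
ee_rot: [0.664, 0.739, 0.087, -0.071]
ft_force: [0.5, -1.4, 0.3]
grip_width: 0.0486
time: 10.4
tool_pos: [0.571, 0.1631, 0.0228]
ee_rot: [0.664, 0.74, 0.087, -0.071]
ft_force: [0.2, -1.8, 0.9]
grip_width: 0.0484
time: 10.48
tool_pos: [0.5708, 0.1662, 0.0228]
ee_rot: [0.664, 0.74, 0.087, -0.071]
ft_force: [0.9, -9.7, 1.4]
grip_width: 0.0488
t 10.48 pos [0.5708 0.1662 0.0228] yaw 1.6826 zax [ 0.01   0.222 -0.975] F [ 0.9 -9.7  1.4] w 0.0488
[11.32934402  2.10597252]
```

```bash
python3 -m creep '[{"tx":0.002,"ty":0,"tz":0.0005,"rx":0,"ry":0,"rz":0,"hand":110},{"tx":0,"ty":0,"tz":0,"rx":0,"ry":0,"rz":0,"hand":110}]'
python3 - <<'E'
from h import *
s,p=look(9)
E
```

```text
time: 10.65
tool_pos: [0.5715, 0.1658, 0.0229]
ee_rot: [0.664, 0.739, 0.084, -0.068]
ft_force: [0.4, -0.1, 0.1]
grip_width: 0.0487
t 10.65 pos [0.5715 0.1658 0.0229] yaw 1.6815 zax [ 0.012  0.215 -0.977] F [ 0.4 -0.1  0.1] w 0.0487
tcpG [10.8  1.5]
```

View pics/wrist9.png

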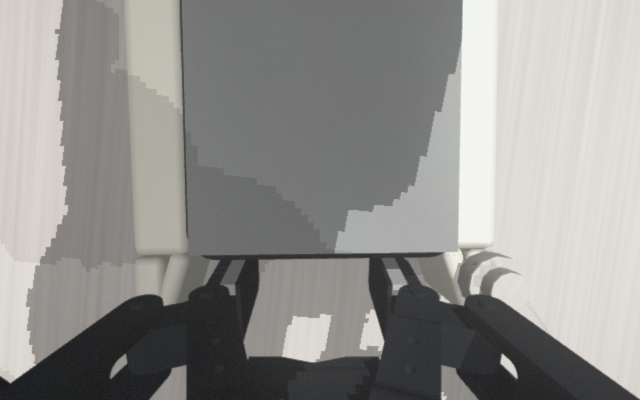

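View pics/crop_scene9.png

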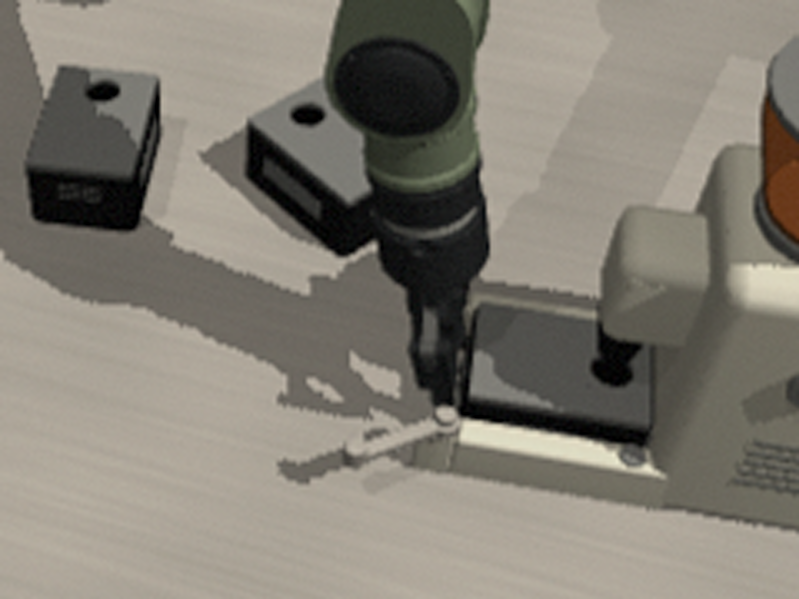

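```bash
python3 - <<'E'
from h import *
lidG([(190,254),(459,254),(184,60),(462,30)])
E
python3 -m creep '[{"tx":0.003,"ty":0,"tz":0.0007,"rx":0,"ry":0,"rz":0,"hand":110}]'
python3 -m creep '[{"tx":0.004,"ty":0,"tz":0.001,"rx":0,"ry":0,"rz":0,"hand":110}]'
python3 -c "
from h import *
s=where();print(toG(s['tool_pos']))"
```

```text
(190, 254) [25.  42.2]
(459, 254) [ 23.1 -44.4]
(184, 60) [85.2 42. ]
(462, 30) [ 94.2 -44.6]
time: 10.88
tool_pos: [0.5717, 0.1665, 0.0227]
ee_rot: [0.665, 0.739, 0.083, -0.066]
ft_force: [-0.4, -16.1, 7.6]
grip_width: 0.0487
time: 10.97
tool_pos: [0.5719, 0.1665, 0.0226]
ee_rot: [0.666, 0.739, 0.08, -0.062]
ft_force: [-0.4, -19.3, 6.5]
grip_width: 0.0487
t 10.97 pos [0.5719 0.1665 0.0226] yaw 1.6779 zax [ 0.014  0.201 -0.979] F [ -0.4 -19.3   6.5] w 0.0487
[11.50141208  0.96912886]
```

```bash
python3 -m creep '[{"tx":0.003,"ty":0,"tz":0.0007,"rx":0,"ry":0,"rz":-0.012,"hand":110},{"tx":0.003,"ty":0,"tz":0.0007,"rx":0,"ry":0,"rz":-0.004,"hand":110}]'
python3 -c "
from h import *
s=where();print(toG(s['tool_pos']))"
python3 -m creep '[{"tx":-0.012,"ty":0,"tz":-0.003,"rx":0,"ry":0,"rz":0,"hand":110},{"tx":-0.015,"ty":0,"tz":-0.003,"rx":0,"ry":0,"rz":0,"hand":110},{"tx":-0.02,"ty":0,"tz":-0.004,"rx":0,"ry":0,"rz":0,"hand":110},{"tx":-0.02,"ty":0,"tz":-0.03,"rx":0,"ry":0,"rz":0,"hand":110},{"tx":0,"ty":0,"tz":-0.035,"rx":0,"ry":0,"rz":0,"hand":255},{"tx":0,"ty":0,"tz":-0.035,"rx":0,"ry":0,"rz":0,"hand":255},{"tx":0,"ty":0,"tz":0,"rx":0,"ry":0,"rz":0,"hand":255}]'
python3 - <<'E'
from h import *
s,p=look(10);print(plan(-15,-137,.12,s));lidG([(0,0)])
E
```

```text
time: 11.13
tool_pos: [0.5727, 0.1665, 0.0226]
ee_rot: [0.662, 0.744, 0.076, -0.057]
ft_force: [0.0, -11.1, 4.1]
grip_width: 0.0486
t 11.13 pos [0.5727 0.1665 0.0226] yaw 1.6904 zax [ 0.017  0.188 -0.982] F [  0.  -11.1   4.1] w 0.0486
[11.37639906  0.21035799]
time: 11.72
tool_pos: [0.5763, 0.0774, 0.1188]
ee_rot: [0.661, 0.743, 0.078, -0.063]
ft_force: [1.7, -0.6, 0.8]
grip_width: 0.0125
t 11.72 pos [0.5763 0.0774 0.1188] yaw 1.6905 zax [ 0.01  0.2  -0.98] F [ 1.7 -0.6  0.8] w 0.0125
tcpG [-77.5   7. ]
[0.0612 0.1437 0.0159]
(0, 0) [ 57.9 178.7]
```

View pics/wrist10.png

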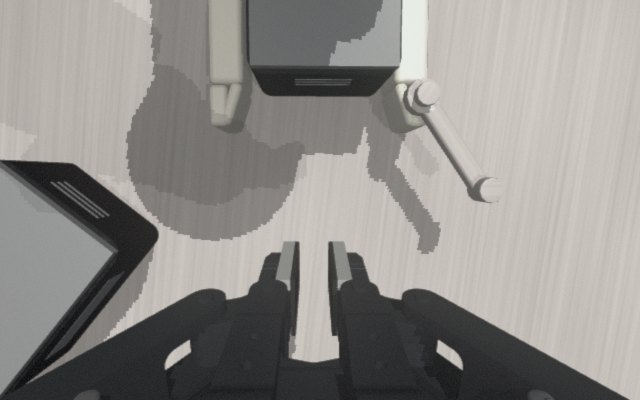

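```bash
python3 - <<'E'
from h import *
lidG([(250,67),(400,67),(424,94),(488,188)])
E
python3 -m creep '[{"tx":0.014,"ty":0.036,"tz":0.004,"rx":0,"ry":0,"rz":0,"hand":255},{"tx":0.014,"ty":0.036,"tz":0.004,"rx":0,"ry":0,"rz":0,"hand":255},{"tx":0.014,"ty":0.036,"tz":0.004,"rx":0,"ry":0,"rz":0,"hand":255},{"tx":0.014,"ty":0.036,"tz":0.004,"rx":0,"ry":0,"rz":0,"hand":255},{"tx":0,"ty":0,"tz":0,"rx":0,"ry":0,"rz":0,"hand":255}]'
python3 - <<'E'
from h import *
s=where();print(toG(s['tool_pos']),plan(-15,-137,.051,s))
E
```

```text
(250, 67) [23.3 45.1]
(400, 67) [ 23.8 -39.1]
(424, 94) [  8.9 -53. ]
(488, 188) [-44.6 -91.7]
time: 12.33
tool_pos: [0.7008, 0.1585, 0.0963]
ee_rot: [0.662, 0.743, 0.068, -0.077]
ft_force: [-0.1, -1.5, -0.1]
grip_width: -0.0003
t 12.33 pos [0.7008 0.1585 0.0963] yaw 1.6855 zax [-0.024  0.203 -0.979] F [-0.1 -1.5 -0.1] w -0.0003
[ -11.52947407 -126.0804263 ] [-0.0126  0.011   0.0436]
```

Run:
```python
from h import *
im=cv2.imread('pics/wrist10.png')[0:150,190:460];cv2.imwrite('pics/crop_w10.png',cv2.resize(im,None,fx=2.96,fy=2.96,interpolation=cv2.INTER_CUBIC))
s=where();p=snapshot('wrist');save(p,'wrist11');p=snapshot('scene');im=p['image'][130:310,255:495][:,:,::-1];cv2.imwrite('pics/crop_s11.png',cv2.resize(im,None,fx=3.33,fy=3.33,interpolation=cv2.INTER_CUBIC))
```

```text
t 12.33 pos [0.7008 0.1585 0.0963] yaw 1.6855 zax [-0.024  0.203 -0.979] F [-0.1 -1.5 -0.1] w -0.0003
```

View pics/crop_w10.png

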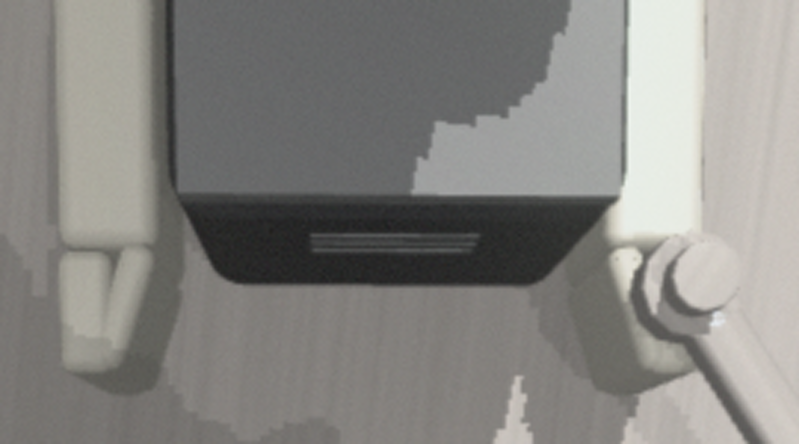

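View pics/wrist11.png

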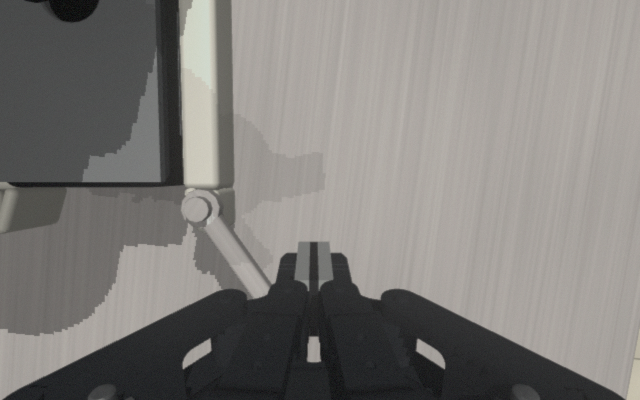

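View pics/crop_s11.png

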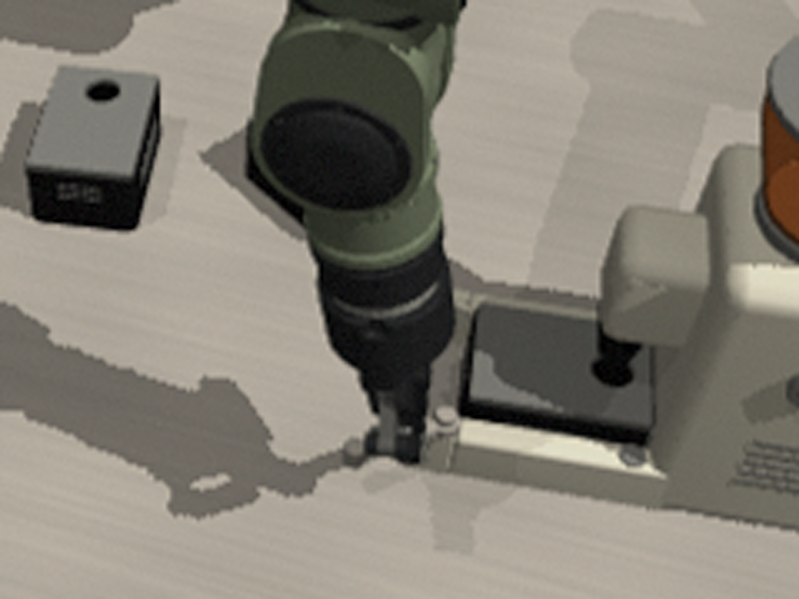

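```bash
python3 -m creep '[{"tx":-0.004,"ty":0.008,"tz":0.006,"rx":0,"ry":0,"rz":0,"hand":255},{"tx":-0.004,"ty":0.002,"tz":0.014,"rx":0,"ry":0,"rz":0,"hand":255},{"tx":-0.004,"ty":0,"tz":0.014,"rx":0,"ry":0,"rz":0,"hand":255},{"tx":-0.001,"ty":0,"tz":0.008,"rx":0,"ry":0,"rz":0,"hand":255},{"tx":0,"ty":0,"tz":0,"rx":0,"ry":0,"rz":0,"hand":255}]'
python3 - <<'E'
from h import *
s=where();print(toG(s['tool_pos']),plan(-25,-118,.051,s),plan(-50,-86,.051,s))
p=snapshot('wrist');save(p,'wrist12')
E
```

```text
time: 12.85
tool_pos: [0.6978, 0.1525, 0.0446]
ee_rot: [0.663, 0.742, 0.062, -0.083]
ft_force: [-0.7, -0.2, 0.5]
grip_width: -0.0001
t 12.85 pos [0.6978 0.1525 0.0446] yaw 1.6809 zax [-0.041  0.201 -0.979] F [-0.7 -0.2  0.5] w -0.0001
[ -17.16178223 -122.44643413] [-0.0064 -0.0045 -0.0078] [-0.0311 -0.0365 -0.0123]
```

View pics/wrist12.png

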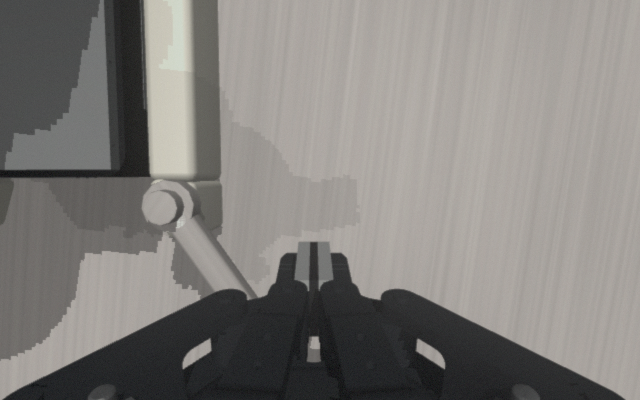

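```bash
python3 -m creep '[{"tx":-0.005,"ty":-0.006,"tz":-0.004,"rx":0,"ry":0,"rz":0,"hand":255},{"tx":-0.005,"ty":-0.006,"tz":-0.001,"rx":0,"ry":0,"rz":0,"hand":255},{"tx":-0.005,"ty":-0.006,"tz":-0.001,"rx":0,"ry":0,"rz":0,"hand":255},{"tx":-0.005,"ty":-0.006,"tz":-0.001,"rx":0,"ry":0,"rz":0,"hand":255},{"tx":-0.005,"ty":-0.006,"tz":-0.001,"rx":0,"ry":0,"rz":0,"hand":255},{"tx":-0.005,"ty":-0.006,"tz":-0.001,"rx":0,"ry":0,"rz":0,"hand":255}]'
python3 - <<'E'
from h import *
s,p=look(13);print(plan(-55,-66,.05,s))
E
```

```text
time: 13.4
tool_pos: [0.6636, 0.1161, 0.0526]
ee_rot: [0.662, 0.742, 0.065, -0.082]
ft_force: [0.2, 1.5, 0.9]
grip_width: 0.0
t 13.4 pos [0.6636 0.1161 0.0526] yaw 1.6831 zax [-0.037  0.205 -0.978] F [0.2 1.5 0.9] w 0.0
tcpG [-49.3 -84.2]
[-0.0062 -0.0181  0.0016]
```

View pics/wrist13.png

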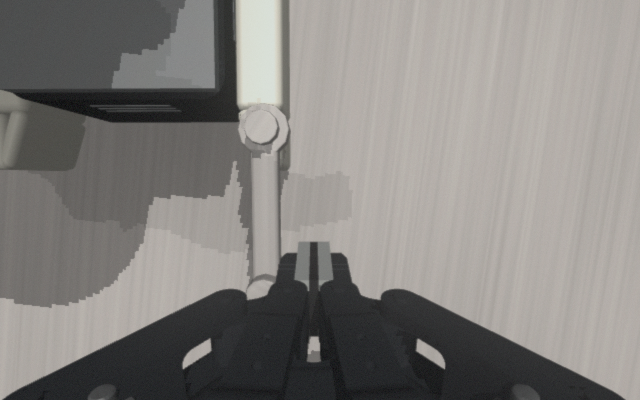

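View pics/crop_scene13.png

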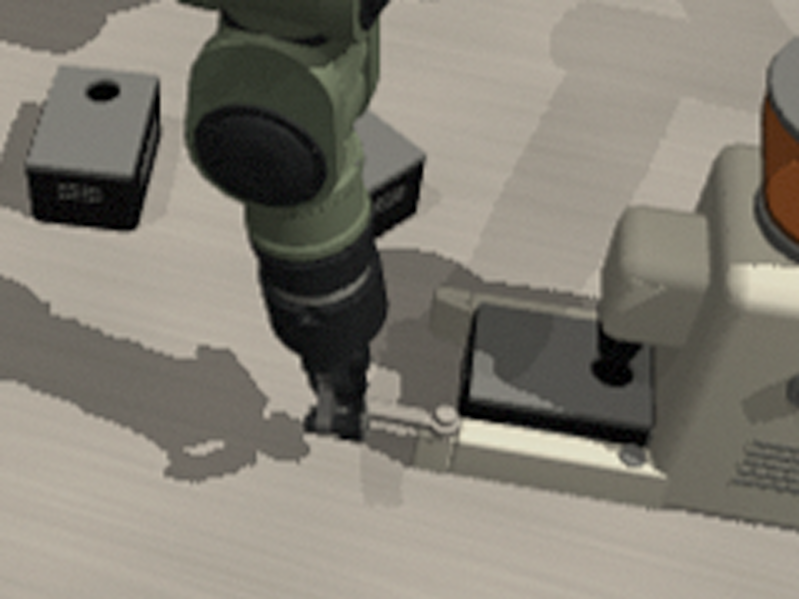

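```bash
python3 -m creep '[{"tx":-0.003,"ty":-0.009,"tz":0.001,"rx":0,"ry":0,"rz":0,"hand":255},{"tx":-0.003,"ty":-0.009,"tz":0.001,"rx":0,"ry":0,"rz":0,"hand":255},{"tx":0.0015,"ty":-0.009,"tz":0.0003,"rx":0,"ry":0,"rz":0,"hand":255},{"tx":0.0015,"ty":-0.009,"tz":0.0003,"rx":0,"ry":0,"rz":0,"hand":255},{"tx":0.0015,"ty":-0.008,"tz":0.0003,"rx":0,"ry":0,"rz":0,"hand":255}]'
python3 - <<'E'
from h import *
s,p=look(14);print(plan(-35,-17,.05,s))
E
```

```text
time: 13.92
tool_pos: [0.6232, 0.1061, 0.0512]
ee_rot: [0.663, 0.741, 0.066, -0.078]
ft_force: [2.0, 0.8, -0.4]
grip_width: -0.0001
t 13.92 pos [0.6232 0.1061 0.0512] yaw 1.6812 zax [-0.028  0.2   -0.979] F [ 2.   0.8 -0.4] w -0.0001
tcpG [-54.5 -42.9]
[ 0.0187 -0.026   0.0052]
```

View pics/wrist14.png

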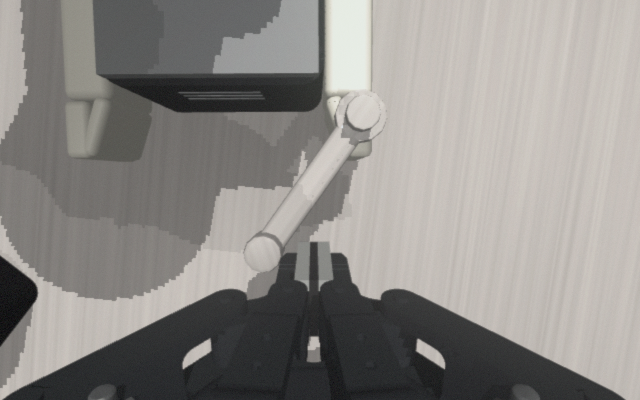

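```bash
python3 -m creep '[{"tx":0.004,"ty":-0.008,"tz":0.001,"rx":0,"ry":0,"rz":0,"hand":255},{"tx":0.005,"ty":-0.007,"tz":0.001,"rx":0,"ry":0,"rz":0,"hand":255},{"tx":0.005,"ty":-0.006,"tz":0.001,"rx":0,"ry":0,"rz":0,"hand":255},{"tx":0.006,"ty":-0.005,"tz":0.001,"rx":0,"ry":0,"rz":0,"hand":255},{"tx":0,"ty":0,"tz":0,"rx":0,"ry":0,"rz":0,"hand":255}]'
python3 - <<'E'
from h import *
s,p=look(15);print(plan(-9,-3,.05,s))
E
```

```text
time: 14.43
tool_pos: [0.5958, 0.1231, 0.052]
ee_rot: [0.664, 0.741, 0.065, -0.075]
ft_force: [0.9, 0.1, -0.7]
grip_width: 0.0002
t 14.43 pos [0.5958 0.1231 0.052 ] yaw 1.6807 zax [-0.025  0.197 -0.98 ] F [ 0.9  0.1 -0.7] w 0.0002
tcpG [-34.4 -17.7]
[ 0.0244 -0.0149  0.007 ]
```

View pics/wrist15.png

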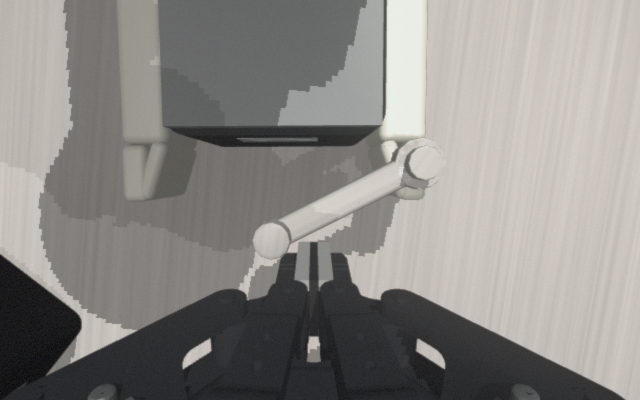

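```bash
python3 -m creep '[{"tx":0.007,"ty":-0.004,"tz":0.002,"rx":0,"ry":0,"rz":0,"hand":255},{"tx":0.007,"ty":-0.004,"tz":0.002,"rx":0,"ry":0,"rz":0,"hand":255},{"tx":0.006,"ty":-0.002,"tz":0.0015,"rx":0,"ry":0,"rz":0,"hand":255},{"tx":0.002,"ty":0,"tz":0.0005,"rx":0,"ry":0,"rz":0,"hand":255}]'
python3 -m creep '[{"tx":0.002,"ty":0,"tz":0.0005,"rx":0,"ry":0,"rz":0,"hand":255}]'
python3 -m creep '[{"tx":0.002,"ty":0,"tz":0.0005,"rx":0,"ry":0,"rz":0,"hand":255}]'
python3 - <<'E'
from h import *
s,p=look(16);print(plan(-9,-3,.05,s))
E
```

```text
time: 14.87
tool_pos: [0.5847, 0.1447, 0.0506]
ee_rot: [0.664, 0.741, 0.066, -0.074]
ft_force: [-0.2, -0.9, 0.0]
grip_width: -0.0002
time: 14.95
tool_pos: [0.584, 0.1473, 0.0505]
ee_rot: [0.664, 0.741, 0.065, -0.074]
ft_force: [0.2, -1.5, -1.2]
grip_width: -0.0003
time: 15.03
tool_pos: [0.5836, 0.1492, 0.0503]
ee_rot: [0.664, 0.741, 0.065, -0.074]
ft_force: [0.2, -8.2, 2.8]
grip_width: 0.0001
t 15.03 pos [0.5836 0.1492 0.0503] yaw 1.6799 zax [-0.023  0.194 -0.981] F [ 0.2 -8.2  2.8] w 0.0001
tcpG [-7.  -8.7]
[-0.002  -0.0056 -0.0001]
```

View pics/wrist16.png

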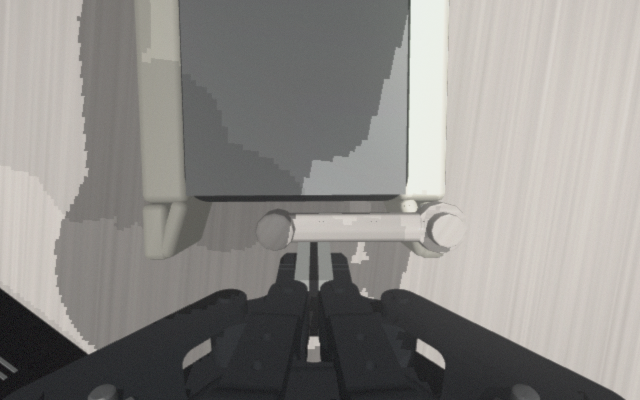

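Force has risen to 8 N with the lever lying straight across the mouth, so it is at its stop. I'll press once more, retreat and check.

```bash
python3 -m creep '[{"tx":0.002,"ty":0,"tz":0.0005,"rx":0,"ry":0,"rz":0,"hand":255}]'
python3 -m creep '[{"tx":-0.01,"ty":0,"tz":-0.002,"rx":0,"ry":0,"rz":0,"hand":255},{"tx":-0.02,"ty":0,"tz":-0.004,"rx":0,"ry":0,"rz":0,"hand":255},{"tx":-0.03,"ty":0,"tz":-0.015,"rx":0,"ry":0,"rz":0,"hand":255},{"tx":-0.02,"ty":0,"tz":-0.035,"rx":0,"ry":0,"rz":0,"hand":255},{"tx":0,"ty":0,"tz":-0.04,"rx":0,"ry":0,"rz":0,"hand":255},{"tx":0,"ty":0,"tz":-0.04,"rx":0,"ry":0,"rz":0,"hand":255},{"tx":0,"ty":0,"tz":-0.04,"rx":0,"ry":0,"rz":0,"hand":255},{"tx":0,"ty":0,"tz":0,"rx":0,"ry":0,"rz":0,"hand":255}]'
python3 -m creep '[{"tx":0,"ty":0,"tz":0,"rx":0,"ry":-0.1,"rz":0,"hand":255},{"tx":0,"ty":0,"tz":0,"rx":0,"ry":-0.1,"rz":0,"hand":255},{"tx":0,"ty":0,"tz":0,"rx":0,"ry":0,"rz":0,"hand":255},{"tx":0,"ty":0,"tz":0,"rx":0,"ry":0,"rz":0,"hand":255}]'
python3 - <<'E'
from h import *
s,p=look(17)
s=state();w=wristcam(s,snapshot('wrist'));import pickle;pickle.dump(w,open('w17.pkl','wb'));im=w['image'][0:200,200:470][:,:,::-1];cv2.imwrite('pics/crop_w17.png',cv2.resize(im,None,fx=2.96,fy=2.96,interpolation=cv2.INTER_CUBIC))
for l in('lock_pivot','lock_tip'):
    for r in landmark_of(w,l)[:2]: print(l,r['p'],r['point'],toG(onz(w,r['point'],.053)).round(1))
d,r=pickmask(w,'bin',(.564,.2416));print(d,r['p'],r['region'].sum())
p2=snapshot('side');save(p2,'side17')
E
```

```text
time: 15.22
tool_pos: [0.5837, 0.1493, 0.0502]
ee_rot: [0.665, 0.741, 0.063, -0.072]
ft_force: [-1.5, -10.1, 5.6]
grip_width: -0.0
time: 15.88
tool_pos: [0.5944, 0.0324, 0.2095]
ee_rot: [0.664, 0.74, 0.065, -0.08]
ft_force: [1.5, -0.6, 1.5]
grip_width: -0.0002
time: 16.22
tool_pos: [0.5978, 0.0288, 0.2129]
ee_rot: [0.67, 0.742, 0.001, -0.001]
ft_force: [-0.4, -0.1, 0.1]
grip_width: 0.0001
t 16.22 pos [0.5978 0.0288 0.2129] yaw 1.6732 zax [-0.001  0.003 -1.   ] F [-0.4 -0.1  0.1] w 0.0001
tcpG [-128.3   -8.7]
lock_pivot 0.57 [383.9, 9.7] [  9.2 -65.1]
lock_tip 0.84 [289.6, 9.4] [10.6  8.6]
96.91572480203703 0.87 377
```

View pics/crop_w17.png

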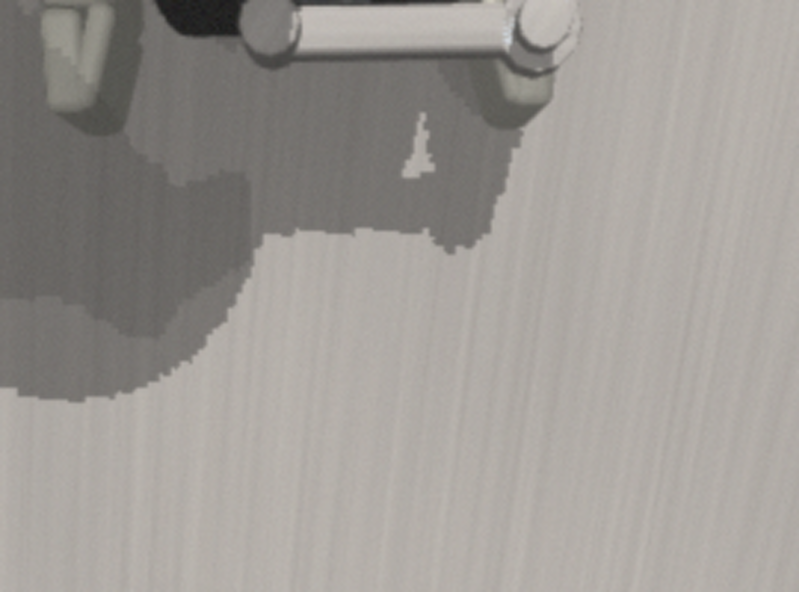

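View pics/scene17.png

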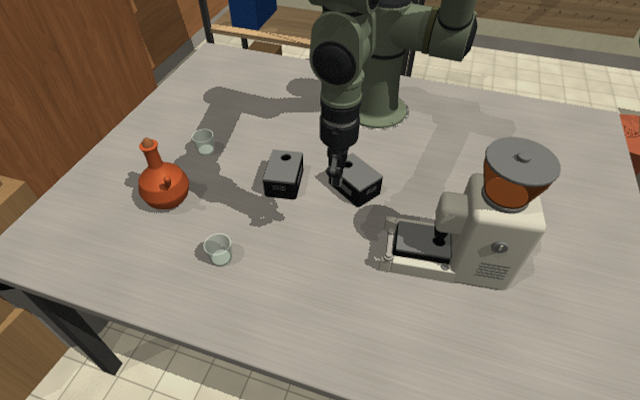

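```bash
python3 -m creep '[{"tx":0.025,"ty":0,"tz":-0.03,"rx":0,"ry":0,"rz":0,"hand":255},{"tx":0.025,"ty":0,"tz":-0.03,"rx":0,"ry":0,"rz":0,"hand":255},{"tx":0.025,"ty":0,"tz":-0.03,"rx":0,"ry":0,"rz":0,"hand":255},{"tx":0.025,"ty":0,"tz":-0.03,"rx":0,"ry":0,"rz":0,"hand":255},{"tx":0,"ty":0,"tz":0,"rx":0,"ry":0,"rz":0,"hand":255},{"tx":0,"ty":0,"tz":0,"rx":0,"ry":0,"rz":0,"hand":255}]'
python3 - <<'E'
from h import *
s=where();w=wristcam(s,snapshot('wrist'));import pickle;pickle.dump(w,open('w18.pkl','wb'));im=w['image'][0:200,200:470][:,:,::-1];cv2.imwrite('pics/crop_w18.png',cv2.resize(im,None,fx=2.96,fy=2.96,interpolation=cv2.INTER_CUBIC))
E
```

```text
time: 17.07
tool_pos: [0.5867, 0.1275, 0.3334]
ee_rot: [0.674, 0.739, -0.002, -0.006]
ft_force: [-0.7, 0.6, -0.4]
grip_width: -0.0001
t 17.07 pos [0.5867 0.1275 0.3334] yaw 1.6635 zax [-0.011  0.005 -1.   ] F [-0.7  0.6 -0.4] w -0.0001
```

View pics/crop_w18.png

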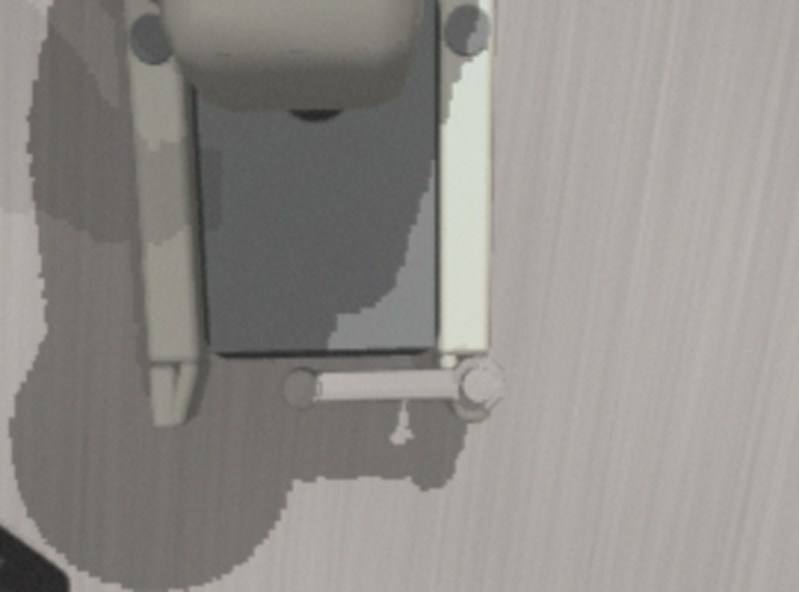

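Run:
```python
from h import *
import pickle;w=pickle.load(open('w18.pkl','rb'))
for n,u,v,z in (('lidL',212,350,.066),('lidR',434,346,.066),('piv',480,385,.065),('post',302,388,.066),('Lof',150,360,.045),('Rof',488,350,.045),('lid L2',196,90,.066)): print(n,toG(onz(w,(200+u/2.96,v/2.96),z)).round(1))
```

```text
lidL [24.7 40.6]
lidR [ 24.2 -45.5]
piv [  8.8 -63.6]
post [9.4 6.1]
Lof [20.6 68.9]
Rof [ 21.3 -69.2]
lid L2 [117.2  41.3]
```

```bash
python3 -c "
from bench import *
print(close_job())"
```

```text
the job is handed in; nothing more can be done
None
```

I pushed the farthest of the three look-alike bins (scene pixel about (328,230)) into the bay with the fingertips and up against the rear stop. Then I swung the lever lock shut across its front and handed the job in at about 17 s. The bin was never gripped or lifted.

**Bin:** The first push squared it up but left it about 9 mm to one side, so I backed off and pushed it in diagonally. At the end it pressed on the rear wall with 16–19 N. The last wrist picture puts the front edge of its lid at grinder x ≈ 24.5 mm (25 mm is home), square in the bay. It sits about 2 mm towards the lock-side foot, which is within the 5 mm total side clearance.

**Lock:** The lever took up to 10 N against its stop. The last picture shows its end at (9.4, 6.1) and its pin at (8.8, -63.6) mm, an angle within about 0.01 rad of shut.

**Rest of the scene:** The pot, both cups and the other two bins looked unmoved in the last scene picture, and the robot was clear of everything.

**Disagreements:**
- One wrist picture, taken while the arm was still settling, put the lever's pin about 10 mm off. Later pictures agreed with the first measurement.
- One bin fit from the scene picture used the wrong mask. I discarded it and measured the bin from the wrist camera instead.

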